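Clamp a glued wooden block on the kitchen worktop

TASK

Lay the freshly glued wooden block (the one with the dark glue seam) flat on the clamp's bed between the jaws, seam facing the jaws so that the clamp presses the two halves together, centred on the bar and touching or nearly touching the fixed jaw. Then, without pushing the jaw or its pad by hand, pump the clamp's trigger until the sprung pad presses the block against the fixed jaw and is pushed about half way in on its rods (never nearly all the way, which would crush the joint). Finish while holding: keep the trigger squeezed part or all of the way towards the grip, so that the block stays clamped, and leave the other things on the worktop alone.

Things in the scene. Friction and masses are not known exactly. Their poses are not given: they have to be found in the camera images.
- clamp: Bar clamp, grip up, on a fixed board 390 x 100 x 16 mm. Origin: under the board's centre, on the worktop; x runs along the bar towards the fixed jaw, z up; all is centred on y = 0. Bed: top 20 mm above the worktop, x 45 to 165, 52 wide. Fixed jaw: dark steel, 60 wide, top 68 mm up. Fixed grip: black post, x -68 to -50, 26 wide, top 159 mm up. Low cheeks (62 high) at x -132 to -38.
- stop_face (a point): Middle of the fixed jaw's inner face, 165 mm along the clamp's x from the clamp's origin and 40 mm above the worktop; axes as the clamp's. The block belongs against this face, on the -x side of it.
- grip_mid (a point): Point inside the fixed grip, on its middle plane, 130 mm above the worktop; the grip's far face from the trigger lies 9 mm further along the clamp's +x.
- trigger: Grey upright trigger lever, 12 mm thick, 26 mm wide, top 155 mm above the worktop, hinged 14 mm above the worktop at clamp x = -98 mm (its origin, on the hinge). Upright at rest, on the grip's side away from the jaws; its back and the far face of the grip are 54 mm apart. It is squeezed towards the grip (clamp +x) and springs back when let go.
- trigger_back (a point): Middle of the back face of the trigger (the face away from the grip), 130 mm above the worktop when at rest: the place to press, towards the grip.
- trigger_pull (a joint): Trigger angle, rad: 0 at rest, 0.16 fully squeezed (back face then 18 mm nearer the grip at 130 mm height, 36 mm left over both). Takes 2 to 14 N there. Ratchet in 4 mm steps: after up to 0.06 rad of slack the jaw follows at 0.07 m per rad, so a full pump (back to 0 between) gains 8 mm (the first up to 11); released, the jaw stays (it slips back only from a pad squeeze over about 13 mm).
- jaw: Moving jaw: dark steel plate 12 mm thick, 46 mm wide, top 65 mm above the worktop, on the steel bar that runs back under the trigger. It carries the sprung pad in front of it. Driven only by the trigger, one way, towards the fixed jaw. Origin: below the middle of the plate, at bed height (20 mm).
- jaw_slide (a joint): How far the moving jaw has come towards the fixed jaw, m; 0 to 0.085. At 0 the relaxed pad's face is 105 mm from the fixed jaw's face.
- pad: Black rubber-faced pad plate, 8 mm thick, 40 mm wide, 34 mm high, on two steel rods and springs in front of the moving jaw, facing the fixed jaw. Relaxed, there is a 26 mm gap between the jaw plate and the pad; the gap closes as the pad is pushed in.
- pad_face (a point): Middle of the pad's face towards the block, 40 mm above the worktop.
- pad_squeeze (a joint): How far the pad is pushed back towards its jaw, m: 0 relaxed, 0.024 bottomed. The spring gives 0.5 N per mm, so this shows the clamping force. Wanted at the end: about 0.011 (0.006 to 0.016); above 0.020 the glue joint is crushed. Sliding the block up to the fixed jaw takes only a few mm of it.
- block: Glued block, two halves of brown wood with a dark seam 4 mm wide across its middle: 60 mm long (its x axis, across the seam), 44 mm wide (y), 40 mm high, about 0.11 kg. Origin: centre of its underside. Starts flat on the worktop, at any yaw, on the robot's right. Its x axis must lie along the clamp's x axis, either way round.
- offcut: Bystander: plain block without seam, 50 x 28 x 20 mm, origin under its centre.
- glue: Bystander: white bottle, 40 mm across, 110 mm high, standing beside the clamp; origin under its centre.
- spoon: Bystander: wooden spoon lying at the far side.
- mug: Bystander: white mug, 76 mm across, 90 mm high; origin under its centre.
- jar: Bystander: glass jar, 72 mm across, 100 mm high; origin under its centre.
- driver: Bystander: screwdriver lying on the worktop.
Mind the look-alikes: they are no part of the job. Leave any green or white look-alike of the block alone.

How it is judged:
By the outcome, as a careful person would: the job done as asked, in the order asked, and still so for the second after the job is handed in, while the arm keeps its last pose, push and grip.
It also fails if it takes over 64 s, if anything falls off the work surface, if the arm or the gripper's body presses on something with over 40 N, if the wrist force passes 120 N, or if a joint passes its speed limit or range.

ROBOT

A 6-joint arm with a two-finger parallel gripper is mounted at the origin on the work surface. World frame = base frame: x ahead of the robot, y to its left, z up, the work surface at z = 0. Lengths are in m, angles in rad, forces in N, time in s.
With the tool pointing down it reaches from about 0.35 to 0.775 m from the base axis. Payload 5.5 kg.
Tool frame: the origin (TCP) lies at the very end of the fingers, on their centre line; the grasp point (between the pads) lies env.hold_point_z behind it (env.hold_point_z is the distance from the TCP to the grasp point, in m); z points along the fingers, y is the line along which they close (so a half turn about z gives the same grasp; the last joint's range is limited). The gripper opens to 85 mm and grips with 20 to 120 N. Pads are 22 mm wide; open, the fingers measure 114 mm over their backs; the gripper's body (76 mm by 85 mm) begins 54 mm behind the grasp point. The pads swing forward as they close: fully open they stand 13 mm farther back than shut.
Start: joints at [-1.328, 0.313, 0.046, 1.304, 0, 1.431], TCP at [0.215, -0.533, 0.231] pointing down, gripper open.
Joint ranges: [-2.76, 2.76], [-0.86, 1.69], [-1.03, 1.26], [-2.2, 2.34], [-1.47, 1.5], [-3.14, 3.14]. Speed limits (rad/s): [2.57, 2.57, 3.14, 3.14, 3.14, 3.14].

INTERFACE

Orientations are given as a unit quaternion [w, x, y, z].
In Python, from workcell import env gives the robot as it stands.
- The arm moves only by the tool carry_out, never from a script. Its argument "steps" is a list of rows, each a list of 3 entries, a list of its own where there are three numbers: the turn, a rotation vector about the tool's x, y, z in degrees, then the shift along the tool's x, y, z in cm, then the closure in counts, from 0 (fully open) to 255 (shut). A call has exactly 8 rows; each row is the pose to reach, as a shift and turn from the pose commanded when the call began, along the tool's axes at that moment; what a row does not reach only later rows make up. A row lasts 1/8 s, in which the tool goes at most 62.5 mm and 10.7 degrees, less where a joint would pass 70% of its speed; a pose out of reach is approached as far as the arm can. A call with a gripper value outside its range is refused whole. The fingers move at their own pace and stop on an object; "force" is the grip in N (left out, the last holds). Time passes only in rows, so rows that repeat a pose let the fingers close, or fill a call up. It gives the time, the measured TCP pose, the force, the opening and the grip force at its end, in the units of the state.
- env.get_state(): the state, without advancing time (a new reading comes with each control period).
- env.read_camera(name): name is "side" or "top"; returns (picture, depth): 480x640x3 uint8, red, green, blue; 480x640 float32, m along the optical axis (not along the pixel's ray), 0 where there is no reading.
- env.get_calibration(name): a dict with "fx", "fy", "cx", "cy" (pixels), "origin" and "orientation" of the camera in the world. Camera axes: x right, y up, looking along -z (the intrinsics and any distortion apply to the point x, -y, -z); pixel columns grow to the right and rows downward; lengths in m; the calibration is good to about 2 mm. A picture is of the moment at which its call begins. get_calibration takes no time and is no camera call.
- env.hand_in(): hands the job in; it is judged then, once.
The state is a dict: "clock": time; "joint_pos": joint angles; "qvel": joint speeds; "tau": joint torques, N m; "tcp_pos": TCP position; "orientation": TCP orientation; "wrist_force": force on the tool from outside, world axes, zero at the start; "ft_torque": the same for the moment, N m; "finger_gap": finger opening in m; "grip_force": force on a finger pad.
Only numpy, scipy, OpenCV 4.12 (cv2) and the standard library are available. Lean on these libraries where they do the work, as an engineer would, in place of code of your own. Each camera call takes 0.05 s, during which the arm holds its last target. There are 200 camera calls.

## Working session

There is one attempt and no reset: what is moved stays moved. The work goes in short steps, Python scripts to look and compute and a tool call to move; the robot and the scene stay as the last step left them, time stands still between calls to the robot, and variables do not carry over. Pictures are saved under pics/ and viewed, at most 10 in all, crops included, and the job is handed in when it is done.

Besides the shell and the picture viewer there is one more tool, called after ">>>" as name([rows], argument=value, ...), one row to a line, values as JSON. carry_out: Moves the arm, as the interface text tells. Its arguments: {"type":"object","properties":{"steps":{"type":"array","items":{"type":"array"}},"force":{"type":"number"}},"required":["steps"]}

```bash
ls; mkdir -p pics
cat > h.py <<'E'
import numpy as np, cv2
from workcell import env
from scipy.spatial.transform import Rotation as R
def rot(q): return R.from_quat([q[1],q[2],q[3],q[0]])
def snap(n):
    p,d=env.read_camera(n); return p,d
def ray(n,u,v):
    c=env.get_calibration(n); r=rot(c['orientation'])
    return np.array(c['origin']), r.apply([(u-c['cx'])/c['fx'],-(v-c['cy'])/c['fy'],-1.])
def onplane(n,u,v,z):
    o,d=ray(n,u,v); return o+d*(z-o[2])/d[2]
def pt(n,u,v,dep):
    o,d=ray(n,u,v); return o+d*dep
def proj(n,P):
    c=env.get_calibration(n); q=rot(c['orientation']).inv().apply(np.array(P)-c['origin'])
    return c['cx']-c['fx']*q[0]/q[2], c['cy']+c['fy']*q[1]/q[2]
def save(p,f): cv2.imwrite('pics/'+f,cv2.cvtColor(p,cv2.COLOR_RGB2BGR))
E
python3 - <<'E'
from h import *
for n in('top','side'):
    p,d=snap(n); save(p,n+'0.png'); np.savez('pics/'+n+'0.npz',p=p,d=d); print(env.get_calibration(n))
print(env.get_state(),env.hold_point_z)
E
```

```text
pics
{'fx': 473.98511886604035, 'fy': 473.98511886604035, 'cx': 318.06987002914946, 'cy': 246.0171401132319, 'origin': array([0.406307  , 0.04053851, 1.09802203]), 'orientation': array([ 0.71077983,  0.05820854, -0.04366274, -0.69964088])}
{'fx': 439.87703700649007, 'fy': 439.87703700649007, 'cx': 319.82399002275395, 'cy': 244.69094018630102, 'origin': array([0.14711329, 0.93974437, 0.78554472]), 'orientation': array([-0.18567658, -0.08424146,  0.45280394,  0.86798397])}
{'clock': 0.1, 'joint_pos': array([-1.32758069e+00,  3.13927387e-01,  4.51015300e-02,  1.30359924e+00,
       -9.58101007e-06,  1.43117677e+00]), 'qvel': array([-8.94287859e-05, -3.32343690e-03,  2.87450718e-03,  1.00362437e-03,
        6.04027441e-04, -7.91190818e-04]), 'tau': array([ 1.66109425e-03, -4.81724060e+01,  2.99245030e+01,  1.26807674e-02,
       -2.25051508e-04,  2.07112897e-06]), 'tcp_pos': array([ 0.21466068, -0.53294244,  0.23050051]), 'orientation': array([-8.13046806e-04,  9.81735196e-01,  1.90250731e-01, -4.69488713e-05]), 'wrist_force': array([ 0.69344541, -0.5259147 , -0.34822241]), 'ft_torque': array([-0.02037738, -0.01768754, -0.01625046]), 'grip_force': 0.0, 'finger_gap': 0.08538684853792193} 0.0187
```

View pics/top0.png

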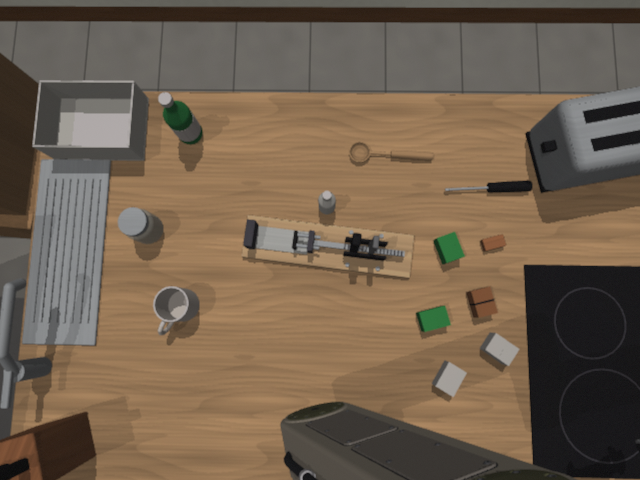

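View pics/side0.png

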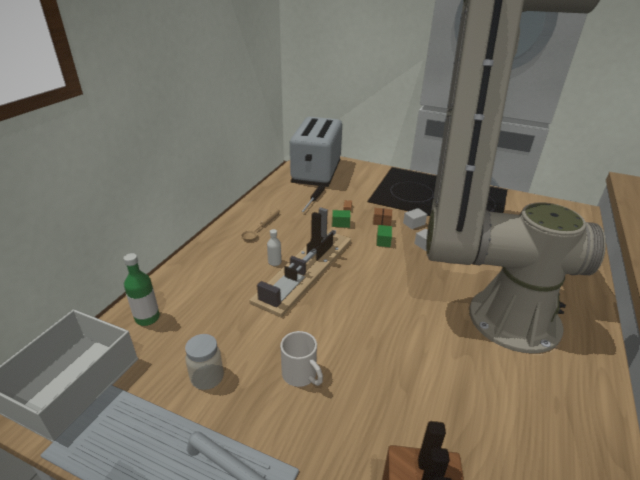

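The top view shows the reddish-brown block with a dark seam at (482,303). The plain brown offcut is at (493,242), the green look-alikes at (449,248) and (433,320), and the white ones at (501,350) and (450,380). Only (482,303) has a seam, so I'll confirm it in a crop. The clamp runs from its fixed jaw at (250,235) to its trigger at about (378,245).

Run:
```python
from h import *
z=np.load('pics/top0.npz');p,d=z['p'],z['d']
a=cv2.resize(p[210:410,410:530],None,fx=3,fy=3,interpolation=cv2.INTER_CUBIC)
b=cv2.resize(p[205:285,235:425],None,fx=4,fy=4,interpolation=cv2.INTER_CUBIC)[:, :]
save(a,'blk.png'); save(b,'clamp.png')
h=cv2.cvtColor(p,cv2.COLOR_RGB2HSV)
print(h[297,478],h[310,488],h[303,482],h[270,470],p[297,478],p[270,470])
# height above table map
v,u=np.mgrid[0:480,0:640]
c=env.get_calibration('top');r=rot(c['orientation'])
P=np.stack([(u-c['cx'])/c['fx'],-(v-c['cy'])/c['fy'],-np.ones(u.shape)],-1)*d[...,None]
W=r.apply(P.reshape(-1,3)).reshape(480,640,3)+c['origin']
np.save('pics/W.npy',W)
print('table z',np.median(W[270:290,300:400,2]), 'blk z',W[295,478,2],W[310,488,2])
m=((W[...,2]>0.03)&(W[...,2]<0.06)).astype(np.uint8); m[:,:465]=0;m[:,500:]=0;m[:280]=0;m[325:]=0
cs=max(cv2.findContours(m,0,2)[0],key=cv2.contourArea)
Q=W[m>0]; 
rect=cv2.minAreaRect((Q[:,:2]*1000).astype(np.float32));print('block top depth',rect,Q.mean(0),len(Q))
m=((W[...,2]>0.009)&(W[...,2]<0.25)).astype(np.uint8);m[:212]=0;m[282:]=0;m[:,:236]=0;m[:,420:]=0
m2=((W[...,2]>0.009)&(W[...,2]<0.026)&(m>0))
n,l,s,_=cv2.connectedComponentsWithStats(m)
k=1+s[1:,4].argmax();Q=W[(l==k)&m2]
print('board',cv2.minAreaRect((Q[:,:2]*1000).astype(np.float32)),s[k])
```

```text
[ 11 142 122] [ 12 144 122] [ 11 133  90] [ 16 109 140] [122  80  54] [140 111  80]
table z -0.00011351069303933148 blk z 0.03858138566645586 0.04002904627134862
block top depth ((440.19384765625, -305.091552734375), (59.93742752075195, 46.415496826171875), 14.693927764892578) [ 0.43979907 -0.3040105   0.03931754] 589
board ((563.9542846679688, 42.4320068359375), (391.0233459472656, 100.88736724853516), 83.62115478515625) [ 242  215  172   64 7223]
```

View pics/blk.png

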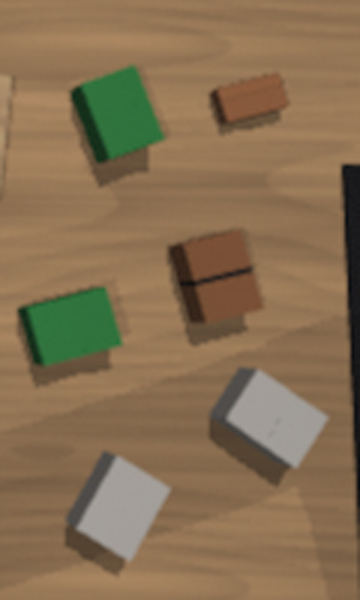

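View pics/clamp.png

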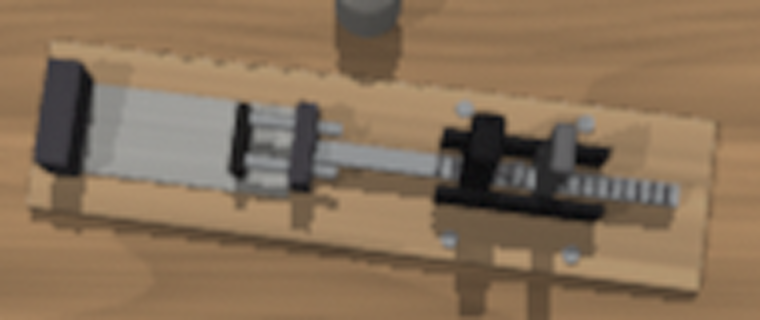

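The crop confirms that the block at (482,303) is the only one with a dark seam. In the clamp crop, left to right, are the fixed jaw, bed, pad, moving jaw, cheeks, black grip post and grey trigger. Next I'll check the clamp features, the bottle and the toolpath numbers.

Run:
```python
from h import *
W=np.load('pics/W.npy'); p=np.load('pics/top0.npz')['p']
O=np.array([.564,.0424]);t=np.radians(83.62);c=np.array([np.cos(t),np.sin(t)]);n=np.array([-c[1],c[0]])
D=W[...,:2]-O; X=D@c*1000;Y=D@n*1000;Z=W[...,2]*1000
def rep(name,m):
    m=m&(W[...,2]>-.1); x,y,z=X[m],Y[m],Z[m]; print(name,m.sum(),np.percentile(x,[2,50,98]).round(1),np.percentile(y,[2,50,98]).round(1),np.median(z).round(1))
near=(abs(Y)<60)
rep('fixed jaw top',near&(Z>62)&(Z<75)&(X>130)&(X<220))
rep('jaw top',near&(Z>60)&(Z<72)&(X>-10)&(X<40))
rep('pad top',near&(Z>48)&(Z<60)&(X>45)&(X<70))
rep('grip+trig top',near&(Z>147)&(Z<167)&(X<-30))
rep('grip top',near&(Z>152)&(Z<167)&(X<-40)&(X>-77))
rep('trig top',near&(Z>147)&(Z<163)&(X<-80))
rep('bottle',(Z>60)&(Z<125)&(X>-50)&(X<130)&(abs(Y)>50)&(abs(Y)<150))
print('clamp x',c,'n',n,'block tgt',O+.134*c,'gripc',O-.068*c)
b=np.array([.440,-.3045]); s=env.get_state(); print((b-s['tcp_pos'][:2]))
r=rot(s['orientation']);print('tool shift',r.inv().apply([b[0]-s['tcp_pos'][0],b[1]-s['tcp_pos'][1],.10-s['tcp_pos'][2]])*100, r.as_matrix().round(3))
```

```text
fixed jaw top 240 [164.8 174.  183.9] [-27.7   0.9  29.1] 67.5
jaw top 81 [31.7 35.8 39.7] [-21.7   0.7  23. ] 64.6
pad top 68 [45.5 58.1 69.8] [-14.9   8.4  16. ] 50.4
grip+trig top 190 [-103.2  -64.5  -50.7] [-12.4   0.2  12.6] 156.7
grip top 110 [-67.3 -58.9 -50.6] [-11.6   0.1  12.1] 158.1
trig top 75 [-103.9  -97.8  -92.5] [-12.6  -0.1  12.3] 154.0
bottle 245 [-4.  12.5 30.2] [-106.   -89.6  -77. ] 78.6
clamp x [0.11112203 0.99380677] n [-0.99380677  0.11112203] block tgt [0.57889035 0.17557011] gripc [ 0.5564437  -0.02517886]
[0.22533932 0.22844244]
tool shift [ 29.43335855 -12.75185109  13.0770455 ] [[ 0.928  0.374 -0.   ]
 [ 0.374 -0.928  0.002]
 [ 0.    -0.002 -1.   ]]
```

>>> carry_out([
  [[0,0,1],[5,-2,1],0],
  [[0,0,3],[10,-4.3,3],0],
  [[0,0,5],[15,-6.5,5],0],
  [[0,0,7.2],[20,-8.6,8],0],
  [[0,0,7.2],[25,-10.8,11],0],
  [[0,0,7.2],[29.4,-12.8,13],0],
  [[0,0,7.2],[29.4,-12.8,13],0],
  [[0,0,7.2],[29.4,-12.8,13],0],
], force=25)

```text
clock: 1.1
tcp_pos: [0.4396, -0.305, 0.1013]
orientation: [0.0, 0.992, 0.128, -0.0]
wrist_force: [0.1, -0.1, 0.5]
finger_gap: 0.0854
grip_force: 0.0
```

Run:
```python
from h import *
W=np.load('pics/W.npy')
O=np.array([.564,.0424]);t=np.radians(83.62);c=np.array([np.cos(t),np.sin(t)]);n=np.array([-c[1],c[0]])
D=W[...,:2]-O; X=D@c*1000;Y=D@n*1000;Z=W[...,2]*1000
for lo,hi in((61,70),(48,60)):
    m=(abs(Y)<16)&(Z>lo)&(Z<hi)&(X>0)&(X<120);print(np.histogram(X[m],np.arange(0,122,4)))
s=env.get_state();r=rot(s['orientation']);e=np.array([.440,-.3045,.1])-s['tcp_pos']
print(s['tcp_pos'],r.inv().apply(e)*100,np.degrees(np.arctan2(*r.as_matrix()[1::-1,0])),r.as_matrix()[:,2],s['clock'],s['wrist_force'])
```

```text
(array([ 0,  0,  0,  0,  0,  0,  0,  2, 26, 24, 22,  0,  0,  0,  0,  0,  0,
        0,  0,  0,  0,  0,  0,  0,  0,  0,  0,  0,  0,  0]), array([  0,   4,   8,  12,  16,  20,  24,  28,  32,  36,  40,  44,  48,
        52,  56,  60,  64,  68,  72,  76,  80,  84,  88,  92,  96, 100,
       104, 108, 112, 116, 120]))
(array([ 0,  0,  0,  0,  6,  9, 11, 11,  0,  0,  0, 11, 10,  9,  9, 14,  7,
       22, 25, 12,  0,  0,  0,  0,  0,  0,  0,  0,  0,  0]), array([  0,   4,   8,  12,  16,  20,  24,  28,  32,  36,  40,  44,  48,
        52,  56,  60,  64,  68,  72,  76,  80,  84,  88,  92,  96, 100,
       104, 108, 112, 116, 120]))
[ 0.43956217 -0.30496609  0.10125586] [ 0.05428689 -0.03391414  0.12555407] 14.764627711830935 [-5.47518731e-04 -1.64993231e-04 -9.99999837e-01] 1.1 [ 0.12898374 -0.07171087  0.5447349 ]
```

>>> carry_out([
  [[0,0,0],[0,0,4],0],
  [[0,0,0],[0,0,7],0],
  [[0,0,0],[0,0,9],0],
  [[0,0,0],[0,0,9],0],
  [[0,0,0],[0,0,9],255],
  [[0,0,0],[0,0,9],255],
  [[0,0,0],[0,0,9],255],
  [[0,0,0],[0,0,9],255],
], force=30)

```text
clock: 2.1
tcp_pos: [0.4404, -0.3058, 0.0126]
orientation: [0.001, 0.992, 0.128, 0.001]
wrist_force: [-1.3, -0.3, 6.7]
finger_gap: 0.0436
grip_force: 32.2
```

>>> carry_out([
  [[0,0,0],[0,0,-5],255],
  [[0,0,0],[0,0,-11],255],
  [[0,0,-8],[0,0,-17],255],
  [[0,0,-16],[1,-2,-21],255],
  [[0,0,-24],[4,-6.9,-21],255],
  [[0,0,-32],[7,-11.9,-21],255],
  [[0,0,-40],[10,-16.9,-21],255],
  [[0,0,-48],[13,-21.9,-21],255],
])

```text
clock: 3.1
tcp_pos: [0.5098, -0.0581, 0.2214]
orientation: [0.0, 0.853, 0.522, 0.0]
wrist_force: [1.0, -1.1, -1.0]
finger_gap: 0.0437
grip_force: 31.6
```

```bash
cat > go.py <<'E'
from h import *
import sys
x,y,z,yaw=map(float,sys.argv[1:5])
s=env.get_state();r=rot(s['orientation']);e=np.array([x,y,z])-s['tcp_pos'];m=r.as_matrix()
a=np.degrees(np.arctan2(m[1,0],m[0,0]))
print(s['tcp_pos'].round(4),'shift cm',(r.inv().apply(e)*100).round(2),'yaw',a.round(2),'turn',-(yaw-a),'tilt',m[:2,2].round(4),s['clock'],s['finger_gap'],s['wrist_force'],s['joint_pos'].round(2))
E
python3 go.py .5789 .1756 .22 83.6
```

```text
[ 0.5098 -0.0581  0.2214] shift cm [23.96 -4.46  0.14] yaw 62.99 turn -20.606118110193407 tilt [ 0.0003 -0.0002] 3.1 0.043653316318644844 [ 0.98843581 -1.11708374 -1.04112391] [-0.27  0.2  -0.13  1.24 -0.    1.77]
```

>>> carry_out([
  [[0,0,-7],[5,-1,0],255],
  [[0,0,-14],[10.5,-2,0],255],
  [[0,0,-20.6],[16,-3,0],255],
  [[0,0,-20.6],[21,-4,0],255],
  [[0,0,-20.6],[23.8,-4.4,0],255],
  [[0,0,-20.6],[23.8,-4.4,3],255],
  [[0,0,-20.6],[23.8,-4.4,8],255],
  [[0,0,-20.6],[23.8,-4.4,8],255],
])

```text
clock: 4.1
tcp_pos: [0.5757, 0.1714, 0.137]
orientation: [-0.003, 0.747, 0.665, -0.004]
wrist_force: [0.2, -1.2, -1.3]
finger_gap: 0.0434
grip_force: 31.7
```

```bash
python3 go.py .5788 .1746 .032 83.6
python3 - <<'E'
from h import *
p,d=snap('side'); u,v=map(int,proj('side',[.579,.175,.1])); print(u,v)
save(cv2.resize(p[v-90:v+90,u-100:u+100],None,fx=3,fy=3,interpolation=cv2.INTER_CUBIC),'s1.png')
E
```

```text
[0.5757 0.1714 0.137 ] shift cm [ 0.38  0.37 10.5 ] yaw 83.37 turn -0.23366364405003992 tilt [-0.0096 -0.0016] 4.1 0.04341472835880722 [ 0.20150074 -1.22636121 -1.31448687] [ 0.16  0.41 -0.04  1.12 -0.    1.84]
277 266
```

View pics/s1.png

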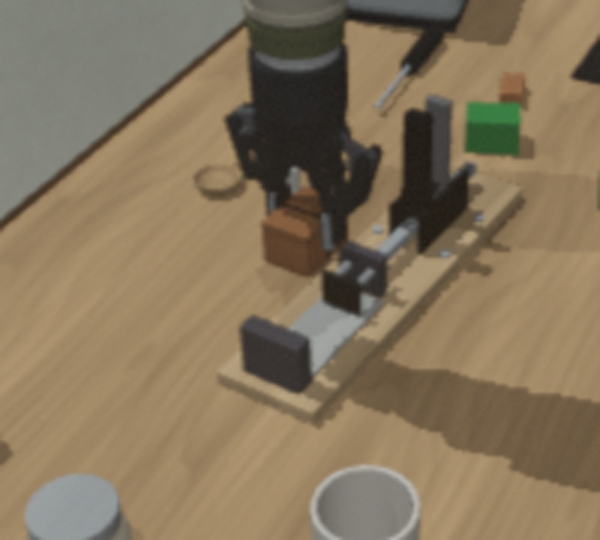

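The side crop shows the block held flat over the bed, with the fixed jaw at (275,355) in front of it and the grip and trigger behind at (430,150). The arm is still settling, so I'll lower it part of the way and check.

>>> carry_out([
  [[0,0,0],[0,0,0],255],
  [[0,0,0],[0,0,0],255],
  [[0,0,0],[0,0,3],255],
  [[0,0,0],[0,0,5],255],
  [[0,0,0],[0,0,6],255],
  [[0,0,0],[0,0,6],255],
  [[0,0,0],[0,0,6],255],
  [[0,0,0],[0,0,6],255],
])

```text
clock: 5.15
tcp_pos: [0.5804, 0.1718, 0.0823]
orientation: [0.001, 0.747, 0.665, 0.001]
wrist_force: [-0.0, -0.1, -2.1]
finger_gap: 0.0432
grip_force: 31.8
```

```bash
python3 go.py .5788 .1746 .032 83.6
python3 - <<'E'
from h import *
p,d=snap('side'); v,u=np.mgrid[0:480,0:640]; c=env.get_calibration('side')
P=np.stack([(u-c['cx'])/c['fx'],-(v-c['cy'])/c['fy'],-np.ones(u.shape)],-1)*d[...,None]
W=rot(c['orientation']).apply(P.reshape(-1,3)).reshape(480,640,3)+c['origin']
O=np.array([.564,.0424]);t=np.radians(83.62);cc=np.array([np.cos(t),np.sin(t)]);n=np.array([-cc[1],cc[0]])
D=W[...,:2]-O; X=D@cc*1000;Y=D@n*1000;Z=W[...,2]*1000
h=cv2.cvtColor(p,cv2.COLOR_RGB2HSV).astype(int)
m=(h[...,0]<14)&(h[...,1]>110)&(X>60)&(X<180)&(abs(Y)<40)&(Z>25)&(Z<130)
print(m.sum(),np.percentile(X[m],[1,10,50,90,99]),np.percentile(Y[m],[1,50,99]),np.percentile(Z[m],[1,50,99]))
f=m&(X>np.percentile(X[m],99)-6);print('front face',X[f].mean(),Y[f].min(),Y[f].max(),Z[f].min(),Z[f].max())
fj=(Z>64)&(Z<72)&(X>150)&(X<200)&(abs(Y)<45);print('fixed jaw',np.percentile(X[fj],[2,98]),np.percentile(Y[fj],[2,98]))
u0,v0=map(int,proj('side',[.579,.175,.06]))
save(cv2.resize(p[v0-90:v0+60,u0-80:u0+120],None,fx=3,fy=3,interpolation=cv2.INTER_CUBIC),'s2.png')
E
```

```text
[0.5804 0.1718 0.0823] shift cm [ 0.26 -0.2   5.03] yaw 83.33 turn -0.2694615211802329 tilt [0.0019 0.0002] 5.15 0.043243510487171545 [-0.014167   -0.07784072 -2.14060117] [ 0.16  0.45 -0.13  0.99 -0.    1.84]
332 [110.00527552 126.04597369 156.99007663 163.23295655 164.60714099] [-22.1527227   -1.26673671  20.44873342] [ 72.44726444 106.67958666 111.3186432 ]
front face 162.07819695813683 -20.267830191193998 21.00023027161901 69.84778729584052 111.05866957148736
fixed jaw [160.76774621 187.33112441] [-28.67042233  27.56049981]
```

View pics/s2.png

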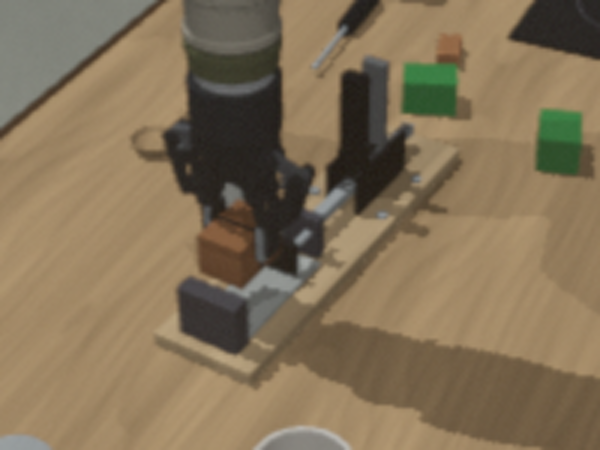

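The crop shows the block about 5 cm above the bed, square to the clamp and just in front of the fixed jaw at (212,315). Its front face is at about x=162 mm, against the jaw face at 165. I'll lower it and release.

>>> carry_out([
  [[0,0,-0.3],[0.1,-0.1,1.5],255],
  [[0,0,-0.3],[0.1,-0.1,3],255],
  [[0,0,-0.3],[0.1,-0.1,4],255],
  [[0,0,-0.3],[0.1,-0.1,4.6],255],
  [[0,0,-0.3],[0.1,-0.1,4.9],255],
  [[0,0,-0.3],[0.1,-0.1,4.9],255],
  [[0,0,-0.3],[0.1,-0.1,4.9],255],
  [[0,0,-0.3],[0.1,-0.1,4.9],255],
])

```text
clock: 6.2
tcp_pos: [0.579, 0.1728, 0.0327]
orientation: [0.0, 0.745, 0.667, 0.0]
wrist_force: [-2.8, -0.9, 3.7]
finger_gap: 0.0436
grip_force: 32.3
```

>>> carry_out([
  [[0,0,0],[0,0,0],0],
  [[0,0,0],[0,0,0],0],
  [[0,0,0],[0,0,0],0],
  [[0,0,0],[0,0,-3],0],
  [[0,0,0],[0,0,-9],0],
  [[0,0,0],[0,0,-15],0],
  [[0,0,0],[0,0,-19],0],
  [[0,0,0],[0,0,-19],0],
])

```text
clock: 7.2
tcp_pos: [0.5811, 0.1732, 0.2267]
orientation: [0.002, 0.745, 0.667, 0.003]
wrist_force: [-0.1, 0.3, -0.8]
finger_gap: 0.0854
grip_force: 0.0
```

```bash
python3 go.py .5564 -.0252 .22 173.6;python3 go.py .5564 -.0252 .22 -6.4
```

```text
[0.5811 0.1732 0.2267] shift cm [-19.99  -0.26   0.62] yaw 83.64 turn -89.96173799775137 tilt [0.008  0.0012] 7.2 0.08539729327256754 [-0.08596475  0.28681419 -0.78006429] [ 0.16  0.37  0.11  1.31 -0.    1.84]
[0.5811 0.1732 0.2267] shift cm [-19.99  -0.26   0.62] yaw 83.64 turn 90.03826200224863 tilt [0.008  0.0012] 7.2 0.08539729327256754 [-0.08596475  0.28681419 -0.78006429] [ 0.16  0.37  0.11  1.31 -0.    1.84]
```

>>> carry_out([
  [[0,0,-10],[-3,0,0],0],
  [[0,0,-20],[-6,0,0],0],
  [[0,0,-30],[-9,0,0],0],
  [[0,0,-40],[-12,0,0],0],
  [[0,0,-50],[-15,-0.1,0],0],
  [[0,0,-60],[-18,-0.2,0],0],
  [[0,0,-70],[-20,-0.2,0],0],
  [[0,0,-80],[-20,-0.2,0],0],
])

```text
clock: 8.2
tcp_pos: [0.5538, -0.0272, 0.2208]
orientation: [-0.001, 0.141, 0.99, -0.0]
wrist_force: [0.6, -0.0, -0.9]
finger_gap: 0.0854
grip_force: 0.0
```

>>> carry_out([
  [[0,0,-5],[0,0,0],0],
  [[0,0,-10],[0,0,0],0],
  [[0,0,-10],[0,0,0],0],
  [[0,0,-10],[0,0,0],0],
  [[0,0,-10],[0,0,0],0],
  [[0,0,-10],[0,0,0],0],
  [[0,0,-10],[0,0,0],0],
  [[0,0,-10],[0,0,0],0],
])

```text
clock: 9.2
tcp_pos: [0.5546, -0.0257, 0.2223]
orientation: [0.0, 0.056, 0.998, -0.0]
wrist_force: [0.3, -0.6, -0.1]
finger_gap: 0.0853
grip_force: 0.0
```

```bash
python3 go.py .5564 -.0252 .115 173.6
cat > jawm.py <<'E'
from h import *
import sys
O=np.array([.564,.0424]);t=np.radians(83.62);cc=np.array([np.cos(t),np.sin(t)]);n=np.array([-cc[1],cc[0]])
for cam in ('top','side'):
    p,d=snap(cam); v,u=np.mgrid[0:480,0:640]; c=env.get_calibration(cam)
    P=np.stack([(u-c['cx'])/c['fx'],-(v-c['cy'])/c['fy'],-np.ones(u.shape)],-1)*d[...,None]
    W=rot(c['orientation']).apply(P.reshape(-1,3)).reshape(480,640,3)+c['origin']
    D=W[...,:2]-O; X=D@cc*1000;Y=D@n*1000;Z=W[...,2]*1000
    h=cv2.cvtColor(p,cv2.COLOR_RGB2HSV).astype(int)
    def rep(name,m):
        if m.sum()>5: print(cam,name,m.sum(),'X',np.percentile(X[m],[3,50,97]).round(1),'Y',np.percentile(Y[m],[3,50,97]).round(1),'Z',np.median(Z[m]).round(1))
        else: print(cam,name,'none')
    br=(h[...,0]<14)&(h[...,1]>110)
    rep('jaw',(abs(Y)<26)&(Z>61.5)&(Z<72)&(X>15)&(X<140)&~br)
    rep('pad',(abs(Y)<24)&(Z>50)&(Z<59)&(X>50)&(X<125)&(h[...,2]<60)&~br)
    rep('block',br&(abs(Y)<45)&(Z>55)&(Z<66)&(X>70)&(X<185))
    rep('fixed',(abs(Y)<40)&(Z>63)&(Z<73)&(X>150)&(X<200))
    rep('trig',(abs(Y)<16)&(Z>145)&(Z<160)&(X>-115)&(X<-72))
    u0,v0=map(int,proj(cam,[.57,.09,.06]))
    if len(sys.argv)>1: save(cv2.resize(p[max(v0-80,0):v0+80,max(u0-100,0):u0+100],None,fx=3,fy=3,interpolation=cv2.INTER_CUBIC),cam+sys.argv[1]+'.png')
E
python3 jawm.py A
```

```text
[ 0.5546 -0.0257  0.2223] shift cm [-0.17  0.08 10.73] yaw 173.63 turn 0.02710149657235661 tilt [ 0.0001 -0.0001] 9.2 0.08528727226735933 [ 0.28425001 -0.57942711 -0.08295335] [-0.19  0.28 -0.03  1.27 -0.   -0.08]
top jaw 107 X [31.9 37.8 43.2] Y [-20.8   0.9  21.7] Z 64.6
top pad 51 X [70.  73.4 77.2] Y [-16.    1.7  19.4] Z 55.7
top block 508 X [102.9 130.4 160.4] Y [-19.8   1.4  22.3] Z 59.6
top fixed 251 X [164.5 173.6 183.4] Y [-27.5   0.8  28.4] Z 67.5
top trig none
side jaw 62 X [ 33.6  41.5 131.9] Y [-21.3   0.6  22. ] Z 64.3
side pad 35 X [73.8 78.  81.2] Y [-13.3   4.   17.1] Z 55.1
side block 200 X [106.4 132.8 156.5] Y [-18.6   1.   20.8] Z 59.4
side fixed 146 X [166.5 178.6 187.3] Y [-28.2   0.1  26.8] Z 67.0
side trig 44 X [-101.8  -91.9  -87.6] Y [-13.6  -1.3  11.7] Z 152.5
```

View pics/sideA.png

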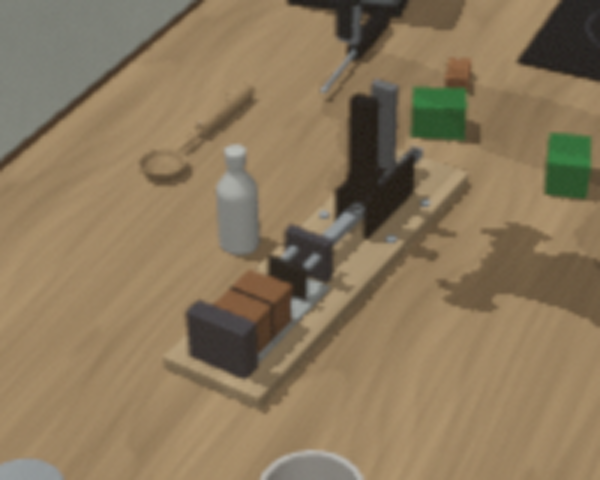

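The side crop shows the block flat on the bed at (250,305), centred, with its seam parallel to the jaws. It sits about 3 mm from the fixed jaw. Next I'll lower the open gripper over the grip and trigger.

>>> carry_out([
  [[0,0,0],[-0.2,0,1],0],
  [[0,0,0],[-0.2,0,3],0],
  [[0,0,0],[-0.2,0,5],0],
  [[0,0,0],[-0.2,0,7],0],
  [[0,0,0],[-0.2,0,9],0],
  [[0,0,0],[-0.2,0,11],0],
  [[0,0,0],[-0.2,0,11.5],0],
  [[0,0,0],[-0.2,0,11.5],0],
])

```text
clock: 10.3
tcp_pos: [0.5564, -0.0259, 0.107]
orientation: [-0.0, 0.056, 0.998, 0.0]
wrist_force: [-0.2, -1.1, 0.6]
finger_gap: 0.0854
grip_force: 0.0
```

```bash
python3 go.py .5564 -.0252 .107 173.6
```

```text
[ 0.5564 -0.0259  0.107 ] shift cm [ 0.01  0.07 -0.  ] yaw 173.63 turn 0.033177406349381044 tilt [-0.0007  0.0001] 10.3 0.0854099268884491 [-0.24988408 -1.10255087  0.63337747] [-0.19  0.35 -0.22  1.   -0.   -0.08]
```

>>> carry_out([
  [[0,0,0],[0,0.1,0],80],
  [[0,0,0],[0,0.1,0],120],
  [[0,0,0],[0,0.1,0],160],
  [[0,0,0],[0,0.1,0],160],
  [[0,0,0],[0,0.1,0],160],
  [[0,0,0],[0,0.1,0],160],
  [[0,0,0],[0,0.1,0],160],
  [[0,0,0],[0,0.1,0],160],
], force=25)

```text
clock: 11.3
tcp_pos: [0.5583, -0.0247, 0.1098]
orientation: [0.002, 0.055, 0.998, -0.0]
wrist_force: [-1.1, 1.8, 9.4]
finger_gap: 0.0363
grip_force: 25.6
```

```bash
python3 jawm.py; python3 go.py .5564 -.0252 .107 173.6
```

```text
top jaw 114 X [39.5 45.1 51.1] Y [-21.4  -0.   22. ] Z 64.6
top pad 53 X [77.3 81.2 84.7] Y [-17.5   2.4  19.4] Z 56.2
top block 519 X [103.2 130.2 160. ] Y [-19.4   1.7  22.5] Z 59.8
top fixed 245 X [164.6 174.2 183.7] Y [-27.1   0.1  28.6] Z 67.7
top trig none
side jaw 56 X [40.6 48.1 73.2] Y [-22.8  -1.6  19.3] Z 64.5
side pad 56 X [50.6 83.1 87.5] Y [-14.5   4.3  19.4] Z 55.0
side block 207 X [105.4 131.8 156.5] Y [-18.9   0.6  21.1] Z 59.4
side fixed 145 X [167.2 178.9 187.3] Y [-28.2   0.   27.8] Z 67.0
side trig 35 X [-109.7  -87.6  -74.4] Y [-4.3  4.7 10.5] Z 153.3
[ 0.5583 -0.0247  0.1099] shift cm [ 0.18 -0.07  0.29] yaw 173.65 turn 0.05425288604712364 tilt [ 0.0045 -0.0003] 11.4 0.03607843027914991 [-0.83679541  2.01153601  9.34263074] [-0.19  0.34 -0.22  1.01  0.   -0.08]
```

The first pump fully squeezed the trigger (36 mm gap) and moved the jaw about 8 mm. I'll do three more pumps.

>>> carry_out([
  [[0,0,0],[0,0,0],0],
  [[0,0,0],[0,0,0],0],
  [[0,0,0],[0,0,0],0],
  [[0,0,0],[0,0,0],0],
  [[0,0,0],[0,0,0],160],
  [[0,0,0],[0,0,0],160],
  [[0,0,0],[0,0,0],160],
  [[0,0,0],[0,0,0],160],
])

```text
clock: 12.4
tcp_pos: [0.5577, -0.0248, 0.1091]
orientation: [0.001, 0.055, 0.998, 0.0]
wrist_force: [-1.7, 1.4, 9.2]
finger_gap: 0.0364
grip_force: 26.2
```

>>> carry_out([
  [[0,0,0],[0,0,0],0],
  [[0,0,0],[0,0,0],0],
  [[0,0,0],[0,0,0],0],
  [[0,0,0],[0,0,0],0],
  [[0,0,0],[0,0,0],160],
  [[0,0,0],[0,0,0],160],
  [[0,0,0],[0,0,0],160],
  [[0,0,0],[0,0,0],160],
])

```text
clock: 13.4
tcp_pos: [0.5577, -0.0248, 0.1091]
orientation: [0.001, 0.055, 0.998, 0.0]
wrist_force: [-1.5, 2.8, 10.1]
finger_gap: 0.0367
grip_force: 26.7
```

```bash
python3 jawm.py|grep -v trig; python3 go.py .5564 -.0252 .107 173.6
```

```text
top jaw 115 X [55.1 61.2 66.6] Y [-21.5  -0.6  21.7] Z 64.6
top pad 62 X [ 60.5  96.8 101.7] Y [-15.8   2.8  23.1] Z 55.8
top block 514 X [103.5 130.7 160.3] Y [-19.8   1.1  22.3] Z 59.7
top fixed 244 X [164.6 173.9 183.8] Y [-27.5   1.   28.6] Z 67.5
side jaw 58 X [58.3 63.6 86.5] Y [-23.    0.2  20.5] Z 64.5
side pad 29 X [59.9 67.3 75.3] Y [-19.1   2.6  20. ] Z 54.5
side block 212 X [104.  132.7 156.9] Y [-18.7   0.5  21.4] Z 59.5
side fixed 145 X [167.4 178.3 187.2] Y [-27.6  -0.1  27.1] Z 67.1
[ 0.5577 -0.0248  0.1092] shift cm [ 0.13 -0.06  0.22] yaw 173.65 turn 0.04821237958427105 tilt [ 0.003  -0.0002] 13.5 0.03669422042792089 [-1.12369308  2.14279874 10.61232641] [-0.19  0.34 -0.22  1.01  0.   -0.08]
```

>>> carry_out([
  [[0,0,0],[0,0,0],0],
  [[0,0,0],[0,0,0],0],
  [[0,0,0],[0,0,0],0],
  [[0,0,0],[0,0,0],0],
  [[0,0,0],[0,0,0],160],
  [[0,0,0],[0,0,0],160],
  [[0,0,0],[0,0,0],160],
  [[0,0,0],[0,0,0],160],
])

```text
clock: 14.5
tcp_pos: [0.5577, -0.0248, 0.1091]
orientation: [0.001, 0.055, 0.998, 0.0]
wrist_force: [-1.6, 1.9, 10.3]
finger_gap: 0.0368
grip_force: 26.2
```

```bash
python3 jawm.py|grep -v trig
```

```text
top jaw 113 X [ 62.6  68.  135.1] Y [-21.4   0.7  22.4] Z 64.5
top pad 58 X [ 64.9 100.5 104.7] Y [-16.7   3.   23.1] Z 55.6
top block 521 X [106.6 134.4 164.2] Y [-20.    1.2  22.3] Z 59.6
top fixed 244 X [164.5 174.  184.1] Y [-28.    1.3  28.5] Z 67.5
side jaw 63 X [63.4 71.6 84. ] Y [-23.1  -2.3  19.9] Z 64.2
side pad 28 X [69.  75.1 77.8] Y [-15.8   2.7  20.3] Z 55.1
side block 200 X [107.5 134.  157.8] Y [-18.9   2.   21.1] Z 59.5
side fixed 153 X [167.7 179.3 187.5] Y [-28.1   1.1  27.9] Z 66.9
```

The block is now against the fixed jaw with the pad squeezed about 3–4 mm. One more full pump should bring it to about 11–12 mm.

>>> carry_out([
  [[0,0,0],[0,0,0],0],
  [[0,0,0],[0,0,0],0],
  [[0,0,0],[0,0,0],0],
  [[0,0,0],[0,0,0],0],
  [[0,0,0],[0,0,0],160],
  [[0,0,0],[0,0,0],160],
  [[0,0,0],[0,0,0],160],
  [[0,0,0],[0,0,0],160],
])

```text
clock: 15.6
tcp_pos: [0.5578, -0.0249, 0.1093]
orientation: [0.002, 0.055, 0.998, -0.0]
wrist_force: [-1.6, 2.1, 9.7]
finger_gap: 0.0366
grip_force: 25.6
```

```bash
python3 jawm.py B|grep -v trig
```

```text
top jaw 110 X [68.4 74.2 80.1] Y [-21.1   0.2  21.5] Z 64.6
top pad 59 X [ 68.3 101.1 104.8] Y [-16.8   3.1  22.8] Z 56.3
top block 519 X [106.4 134.3 163.8] Y [-19.7   1.9  22.4] Z 59.6
top fixed 249 X [164.2 173.7 183.5] Y [-27.4   1.9  28.3] Z 67.5
side jaw 64 X [ 70.3  77.8 127.1] Y [-23.3  -2.2  19.6] Z 64.2
side pad 31 X [75.3 81.4 85. ] Y [-20.5   3.   21.3] Z 55.5
side block 201 X [108.2 133.3 157.3] Y [-17.9   2.1  21.2] Z 59.4
side fixed 149 X [167.8 178.7 187.2] Y [-27.6   0.9  27.6] Z 67.0
```

View pics/topB.png

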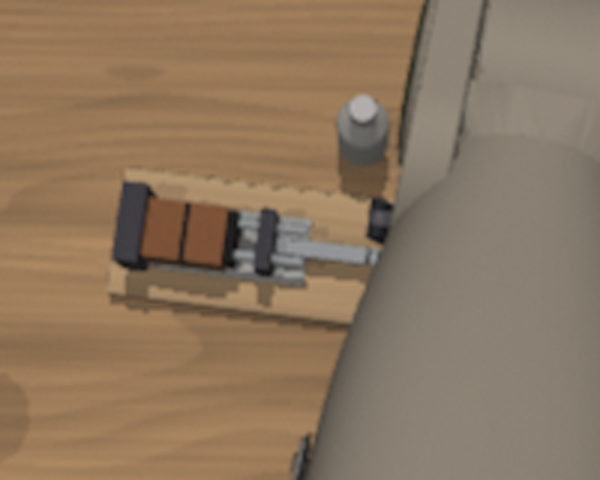

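The top crop shows the block clamped between the fixed jaw (130,225) and the pad (232,238), centred with its seam across the bar. The jaw is at x≈74 mm, which means about 9–10 mm of pad squeeze, inside the 6–16 mm range. The trigger is held squeezed, so I'll hand it in.

```bash
python3 -c "
from workcell import env
print(env.hand_in())"
```

```text
the job is handed in; nothing more can be done
None
```

The job is handed in: the seamed block is clamped against the fixed jaw, centred, with the pad pushed in about 9–10 mm by camera measurement and the trigger held fully squeezed, at about 16 s on the robot's clock.

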